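# Make up the hand-wash and machine-wash kits

### The job

Make up two laundry kits from the stock on the folding counter: the bottle with the green cap and the scrubbing brush go into the blue tray, the jar with the red lid and the purple carton into the yellow tray. In each tray the round item stands in the square compartment and the oblong item in the oblong compartment, each upright (the brush on its bristles) and flat on the tray's floor. Set them down rather than drop them, and leave the orange-capped bottle, the white-lidded jar and the teal carton standing where they are.

Things in the scene. Friction and masses are not known exactly. Their poses are not given: they have to be found in the camera images.
- blue_tray: Blue plastic tray, fixed, left or right; 188 (own x) x 84 mm (own y) outside, walls and divider 25 mm high, 4 mm thick, floor 4 mm thick. Origin: centre of the underside. Two compartments: a square one, 76 x 76 mm inside, centred at x = -52 mm, y = 0, and an oblong one, 100 (x) x 76 mm (y) inside, centred at x = +40 mm, y = 0 (tray axes). Either may be nearer the robot.
- yellow_tray: Yellow plastic tray, fixed, left or right; 188 (own x) x 84 mm (own y) outside, walls and divider 25 mm high, 4 mm thick, floor 4 mm thick. Origin: centre of the underside. Two compartments: a square one, 76 x 76 mm inside, centred at x = -52 mm, y = 0, and an oblong one, 100 (x) x 76 mm (y) inside, centred at x = +40 mm, y = 0 (tray axes). Either may be nearer the robot.
- green_bottle: Detergent bottle, white with a green cap and green band round its body; origin at the centre of its underside, z up along its axis. Upright bottle 110 mm tall: straight round body 50 mm in diameter from 0 to 82 mm height, then a shoulder up to a cap 28 mm in diameter (92 to 110 mm). About 0.2 kg.
- brush: Scrubbing brush standing on its bristles: pale wooden back 78 mm (its own x) by 42 mm (its own y), from 28 to 58 mm height, on a slightly smaller dark bristle block; origin at the centre of its underside, z up. About 0.12 kg.
- red_jar: Stain-remover jar, amber with a pale label and a red lid. Upright jar 76 mm tall and 54 mm in diameter throughout, the top 16 mm being the lid; origin at the centre of its underside, z up. About 0.2 kg.
- purple_carton: Washing-powder carton, purple, closed, rigid. Upright carton, 72 mm (its own x) by 44 mm (its own y) by 95 mm tall, with white panels on its two wide sides; origin at the centre of its underside, z up. About 0.25 kg.
- orange_bottle: Stays where it is. Bottle, white with an orange cap and orange band; origin at the centre of its underside, z up along its axis. Upright bottle 110 mm tall: straight round body 50 mm in diameter from 0 to 82 mm height, then a shoulder up to a cap 28 mm in diameter (92 to 110 mm). About 0.2 kg.
- white_jar: Stays where it is. Jar, amber with a pale label and a white lid. Upright jar 76 mm tall and 54 mm in diameter throughout, the top 16 mm being the lid; origin at the centre of its underside, z up. About 0.2 kg.
- teal_carton: Stays where it is. Carton, teal (blue-green). Upright carton, 72 mm (its own x) by 44 mm (its own y) by 95 mm tall, with white panels on its two wide sides; origin at the centre of its underside, z up. About 0.25 kg.
Things that resemble listed ones, but are neither listed nor needed, are in the scene too. There is more than one size of the purple_carton; the one meant has the size given above.

How it is judged:
By the outcome, as a careful person would: the job done as asked, in the order asked, and still so for the second after the job is handed in, with the robot touching nothing.
It also fails if it takes over 109 s, if anything falls off the work surface, if the arm or the gripper's body presses on something with over 40 N, if the wrist force passes 120 N, or if a joint passes its speed limit or range.

### The arm

A 7-joint arm with a two-finger parallel gripper is mounted at the origin on the work surface. World frame = base frame: x ahead of the robot, y to its left, z up, the work surface at z = 0. Lengths are in m, angles in rad, forces in N, time in s.
With the tool pointing down it reaches from about 0.4 to 0.85 m from the base axis. Payload 10.4 kg.
Tool frame: the origin (TCP) lies on the centre line of the jaws, within the pads' length; the fingertips stand 17 mm ahead of it and the grasp point (between the pads) lies 2 mm behind it; z points along the fingers, y is the line along which they close (so a half turn about z gives the same grasp; the last joint's range is limited). The gripper opens to 85 mm and grips with 20 to 120 N. Pads are 22 mm wide; open, the fingers measure 114 mm over their backs; the gripper's body (76 mm by 85 mm) begins 54 mm behind the grasp point. The pads swing forward as they close: fully open they stand 13 mm farther back than shut.
Start: joints at [-1.182, 0.332, -0.065, 1.46, 0.022, 1.35, -0.088], TCP at [0.25, 0.573, 0.248] pointing down, gripper open.
Joint ranges: [-2.6, 2.6], [-0.5, 2.12], [-1.47, 1.34], [0.16, 2.42], [-1.27, 4.41], [0.06, 2.06], [-2.6, 2.6]. Speed limits (rad/s): [2.22, 2.22, 2.79, 2.79, 3.14, 3.14, 3.14].

### API

Orientations are given as a unit quaternion [x, y, z, w].
In Python, from workcell import get_obs, optics, job gives the robot as it stands. The module is installed in compiled form; this text tells all that it offers.
- The arm moves only by the tool send_rows, never from a script. Its argument "plan" is a list that holds one entry, the list of rows, each a list of 7 numbers: the turn, a rotation vector about the tool's x, y, z in units of 1.5 rad (1.0 is 1.5 rad), then the shift along the tool's x, y, z in units of 20 cm (1.0 is 20 cm), then the opening, from 0 (shut) to 1 (fully open). A call has 1 to 20 rows; each row shifts and turns the commanded pose from where the row before left it, along the tool's axes as they then stand; what a row does not reach is not made up. A row lasts 1/12 s, in which the tool goes at most 41.7 mm and 7.16 degrees, less where a joint would pass 70% of its speed; a pose out of reach is approached as far as the arm can. A call with a number of a shift or a turn outside -1 to 1 is refused whole. A call with a gripper value outside its range is refused whole. The fingers move at their own pace and stop on an object; "squeeze" is the grip in N (left out, the last holds). Time passes only in rows, so rows that do not move let the fingers close. It gives the time, the measured TCP pose, the force, the opening and the grip force at its end, in the units of the state.
- get_obs(): the state, without advancing time (a new reading comes with each control period).
- optics.camera(name): name is "side" or "top" or "wrist"; returns the picture (420x560x3 uint8, red, green, blue); there is no depth.
- optics.get_calibration(name): a dict with "intrinsics" (3x3 intrinsics, pixels), "distortion" ([k1, k2, p1, p2, k3] as OpenCV has them; the pictures are not rectified), "world_from_camera" (4x4, takes a point from camera to world coordinates); the wrist camera has in their place "T_tool_cam" (4x4, takes a point from camera to tool coordinates, whose origin is the TCP and whose axes are the flange's). Camera axes: x right, y up, looking along -z (the intrinsics and any distortion apply to the point x, -y, -z); pixel columns grow to the right and rows downward; lengths in m; the calibration is good to about 2 mm. A picture is of the moment at which its call begins: read the wrist's pose just before it. get_calibration takes no time and is no camera call.
- job.hand_in(): hands the job in; it is judged then, once.
The state is a dict: "clock": time; "joint_pos": joint angles; "joint_velocities": joint speeds; "tau": joint torques, N m; "position": TCP position; "ee_rot": TCP orientation; "ft_force": force on the tool from outside, world axes, zero at the start; "torque": the same for the moment, N m; "grip_width": opening from 0.0 (shut) to 1.0 (fully open); "grasp_force": force on a finger pad.
Only numpy, scipy, OpenCV 4.12 (cv2) and the standard library are available. Lean on these libraries where they do the work, as an engineer would, in place of code of your own. Each camera call takes 0.05 s, during which the arm holds its last target. There are 200 camera calls.

## Working session

There is one attempt and no reset: what is moved stays moved. The work goes in short steps, Python scripts to look and compute and a tool call to move; the robot and the scene stay as the last step left them, time stands still between calls to the robot, and variables do not carry over. Pictures are saved under pics/ and viewed, at most 14 in all, crops included, and the job is handed in when it is done.

Besides the shell and the picture viewer there is one more tool, called after "Call:" in YAML: its name, and indented under it one key for each argument. send_rows: Moves the arm, as the interface text tells. Its arguments: {"type":"object","properties":{"plan":{"type":"array"},"squeeze":{"type":"number"}},"required":["plan"]}

```bash
mkdir -p pics; python3 - <<'E'
from workcell import get_obs, optics, job
import cv2,numpy as np
np.set_printoptions(precision=4,suppress=True)
s=get_obs();print(s)
for n in("top","side"):
    im=optics.camera(n);cv2.imwrite(f"pics/{n}0.png",im[...,::-1]); 
    cv2.imwrite(f"pics/{n}0b.png",cv2.resize(im[...,::-1],(800,600),interpolation=cv2.INTER_CUBIC))
for n in("top","side","wrist"): print(n,optics.get_calibration(n))
E
```

```text
{'clock': 0.0, 'joint_pos': array([-1.1816,  0.3329, -0.0647,  1.461 ,  0.0216,  1.3499, -0.0885]), 'joint_velocities': array([-0.0015,  0.0003,  0.001 ,  0.0004, -0.0005,  0.0014, -0.0001]), 'tau': array([ -0.0006, -62.5435,   0.049 , -39.161 ,   0.0163,   0.0098,
         0.    ]), 'position': array([0.25  , 0.5724, 0.2475]), 'ee_rot': array([ 0.2044,  0.9789, -0.0007, -0.0001]), 'ft_force': array([-0.4137, -0.0977, -0.7981]), 'torque': array([ 0.0248, -0.0175,  0.0246]), 'grasp_force': 0.0, 'grip_width': 1.0039908848349564}
top {'intrinsics': array([[395.1149,   0.    , 277.5486],
       [  0.    , 395.1149, 217.749 ],
       [  0.    ,   0.    ,   1.    ]]), 'distortion': array([-0.0975,  0.    ,  0.    ,  0.    ,  0.    ]), 'world_from_camera': array([[-0.0289,  0.9902, -0.1369,  0.4057],
       [-0.9991, -0.0241,  0.0361,  0.0164],
       [ 0.0324,  0.1378,  0.9899,  0.8461],
       [ 0.    ,  0.    ,  0.    ,  1.    ]])}
side {'intrinsics': array([[455.2561,   0.    , 279.4067],
       [  0.    , 455.2561, 211.652 ],
       [  0.    ,   0.    ,   1.    ]]), 'distortion': array([0.0255, 0.    , 0.    , 0.    , 0.    ]), 'world_from_camera': array([[ 0.8646,  0.2247, -0.4493,  0.1175],
       [-0.5019,  0.4252, -0.7532, -0.6835],
       [ 0.0218,  0.8768,  0.4804,  0.4678],
       [ 0.    ,  0.    ,  0.    ,  1.    ]])}
wrist {'intrinsics': array([[313.3687,   0.    , 279.752 ],
       [  0.    , 313.3687, 207.2402],
       [  0.    ,   0.    ,   1.    ]]), 'distortion': array([0.0114, 0.    , 0.    , 0.    , 0.    ]), 'T_tool_cam': array([[-0.    ,  0.9533,  0.302 ,  0.0772],
       [ 1.    ,  0.0004, -0.001 ,  0.0005],
       [-0.0011,  0.302 , -0.9533, -0.126 ],
       [ 0.    ,  0.    ,  0.    ,  1.    ]])}
```

View pics/top0b.png

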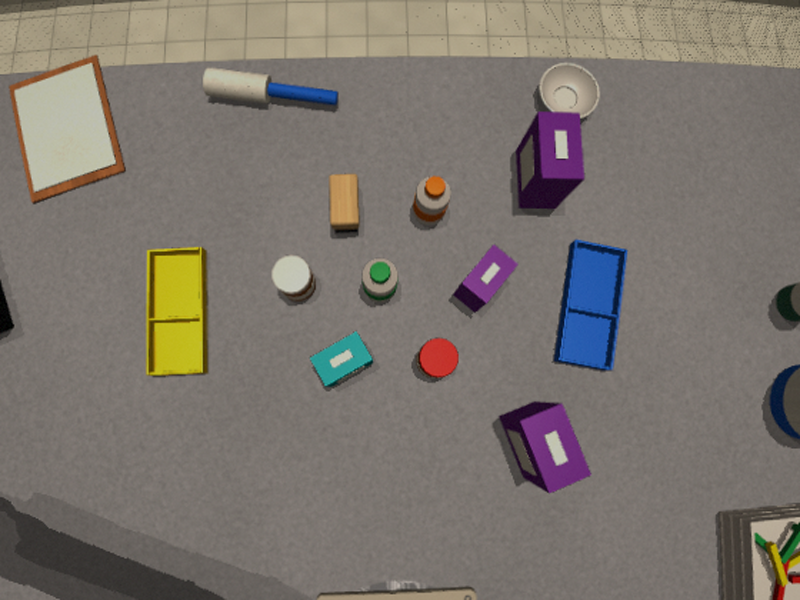

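View pics/side0b.png

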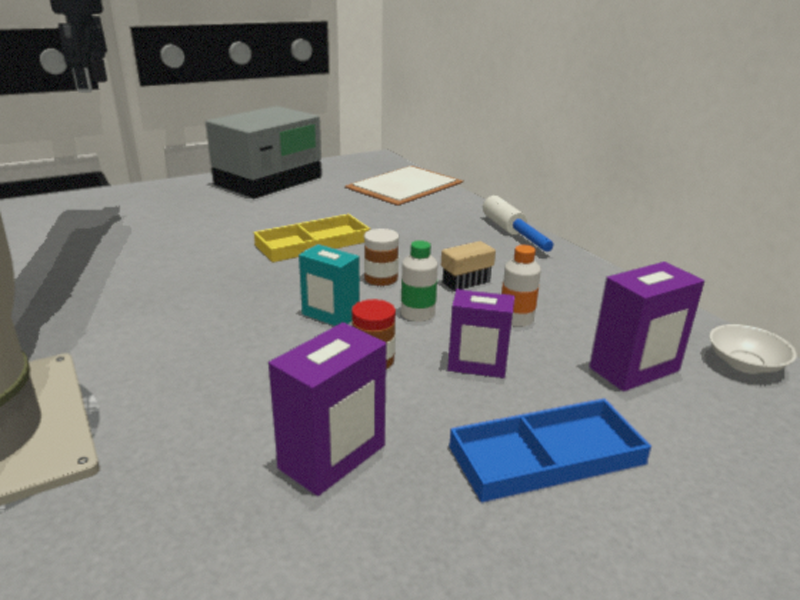

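The top picture (800x600) shows: green cap at (380,271), brush (344,203), red lid (438,358), yellow tray (176,311) and blue tray (592,305). Both tray dividers (rows ~319 and ~314) are nearer the bottom, so the square compartments are nearer the robot.

There are three purple cartons, at (487,278), (553,160) and (548,447). The one at (487,278) is the small one: its size matches the teal carton, which is 72x44, while the others are clearly bigger. I'll fit silhouettes to confirm this.

```bash
cat > h.py <<'E'
import cv2,numpy as np
from workcell import get_obs, optics, job
from scipy.optimize import minimize
def proj(n,P,c=None):
    c=c or optics.get_calibration(n);T=np.linalg.inv(c["world_from_camera"])
    p=P@T[:3,:3].T+T[:3,3];p=p*[1,-1,-1]
    return cv2.projectPoints(p.reshape(-1,1,3),np.zeros(3),np.zeros(3),c["intrinsics"],c["distortion"])[0].reshape(-1,2)
def box(x,y,a,lx,ly,z0,z1):
    c,s=np.cos(a),np.sin(a);q=np.array([[1,1],[-1,1],[-1,-1],[1,-1]])*[lx/2,ly/2]@np.array([[c,s],[-s,c]])+[x,y]
    return np.vstack([np.c_[q,np.full(4,z)] for z in(z0,z1)])
def cyl(x,y,r,z0,z1):
    t=np.linspace(0,2*np.pi,40,endpoint=False)
    return np.vstack([np.c_[x+r*np.cos(t),y+r*np.sin(t),np.full(40,z)] for z in(z0,z1)])
K=8
def sil(pts,sh):
    m=np.zeros((sh[0]*4,sh[1]*4),np.uint8);h=cv2.convexHull(np.float32(pts))
    cv2.fillConvexPoly(m,np.int32(np.round((h*4+1.5)*16)),255,shift=4);return m>0
def mask(im,hue,smin,vmin,seed):
    hsv=cv2.cvtColor(im,cv2.COLOR_RGB2HSV_FULL).astype(int)
    m=((np.abs((hsv[...,0]-hue+128)%256-128)<14)&(hsv[...,1]>smin)&(hsv[...,2]>vmin)).astype(np.uint8)
    n,l=cv2.connectedComponents(m)
    ys,xs=np.nonzero(l);i=np.argmin((xs-seed[0])**2+(ys-seed[1])**2)
    c=(l==l[ys[i],xs[i]]).astype(np.uint8)
    hh=cv2.convexHull(np.argwhere(c)[:,::-1].astype(np.int32))
    # hull at 4x resolution, pixel squares filled
    big=cv2.resize(c,None,fx=4,fy=4,interpolation=cv2.INTER_NEAREST)
    o=np.zeros_like(big);cv2.fillConvexPoly(o,cv2.convexHull(np.argwhere(big)[:,::-1].astype(np.int32)),1)
    return o>0
def fit(n,m,f,x0,step):
    c=optics.get_calibration(n);sh=(420,560)
    def cost(p):
        s=sil(proj(n,f(p),c),sh);return 1-(s&m).sum()/(s|m).sum()
    best=None
    for x in x0:
        x=np.array(x,float);S=np.vstack([x]+[x+d for d in np.diag(step)])
        r=minimize(cost,x,method="Nelder-Mead",options=dict(initial_simplex=S,maxiter=150,xatol=1e-4,fatol=1e-5))
        if best is None or r.fun<best.fun:best=r
    return best.x,best.fun
def unproj(n,uv,z):
    c=optics.get_calibration(n)
    p=cv2.undistortPoints(np.float64([[uv]]),c["intrinsics"],c["distortion"])[0,0]
    W=c["world_from_camera"];d=W[:3,:3]@[p[0],-p[1],-1];o=W[:3,3];return o+d*(z-o[2])/d[2]
E
cat > m.py <<'E'
from h import *
im=optics.camera("top");sd=optics.camera("side")
B=lambda lx,ly,z0,z1:(lambda p:box(p[0],p[1],p[2],lx,ly,z0,z1))
C=lambda r,z0,z1:(lambda p:cyl(p[0],p[1],r,z0,z1))
O={"green":((380,271),80,100,50,.105,C(.014,.092,.11)),
"orange":((435,186),16,150,120,.105,C(.014,.092,.11)),
"red":((438,358),0,150,90,.076,C(.027,.06,.076)),
"purple":((470,272),198,100,20,.08,B(.072,.044,0,.095)),
"teal":((330,370),125,100,30,.08,B(.072,.044,0,.095)),
"brush":((344,190),22,90,80,.058,B(.078,.042,.028,.058)),
"yellow":((170,290),40,150,90,.02,B(.188,.084,0,.025)),
"blue":((592,280),153,130,50,.02,B(.188,.084,0,.025))}
ov=im.copy();os=sd.copy()
for k,(s,hue,sm,vm,z,f) in O.items():
    m=mask(im,hue,sm,vm,(s[0]*.7,s[1]*.7));ys,xs=np.nonzero(m)
    g=unproj("top",(xs.mean()/4,ys.mean()/4),z)
    th=[[]] if k in("green","orange","red") else [[a] for a in np.arange(0,np.pi,np.pi/4)]
    x,c=fit("top",m,f,[[g[0],g[1]]+t for t in th],[.01,.01]+[.2]*len(th[0]))
    print(k,np.round(x,4),"yaw",np.round(np.degrees(x[2:]),1),"1-IoU",round(c,3),"px",m.sum()//16)
    for n,o in(("top",ov),("side",os)):
        cv2.polylines(o,[np.int32(cv2.convexHull(np.float32(proj(n,f(x))))*16)],True,(0,255,255),1,cv2.LINE_AA,4)
g=unproj("top",(292*.7,275*.7),.076);print("white",g)
a=cv2.resize(ov[70:360,80:460],(800,610))[:600];b=cv2.resize(os[130:360,160:480],(800,575))
cv2.imwrite("pics/ovt.png",a[...,::-1]);cv2.imwrite("pics/ovs.png",b[...,::-1])
E
python3 m.py
```

```text
green [0.557  0.0117] yaw [] 1-IoU 0.986 px 2
orange [ 0.6853 -0.0697] yaw [] 1-IoU 0.226 px 156
red [ 0.4478 -0.0673] yaw [] 1-IoU 0.039 px 596
purple [ 0.5594 -0.14   -0.7211] yaw [-41.3] 1-IoU 0.025 px 1033
teal [0.4488 0.0654 2.0778] yaw [119.] 1-IoU 0.034 px 1016
brush [0.6854 0.0603 0.014 ] yaw [0.8] 1-IoU 0.12 px 748
yellow [0.5295 0.3175 3.1596] yaw [181.] 1-IoU 0.078 px 3523
blue [ 0.5241 -0.3111  2.9303] yaw [167.9] 1-IoU 0.012 px 3620
white [0.56627822 0.13186697 0.076     ]
```

View pics/ovt.png

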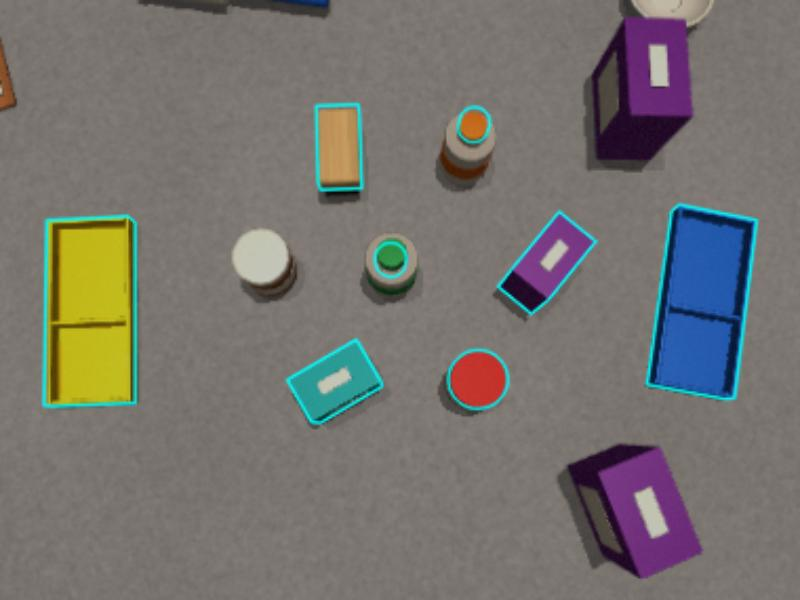

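View pics/ovs.png

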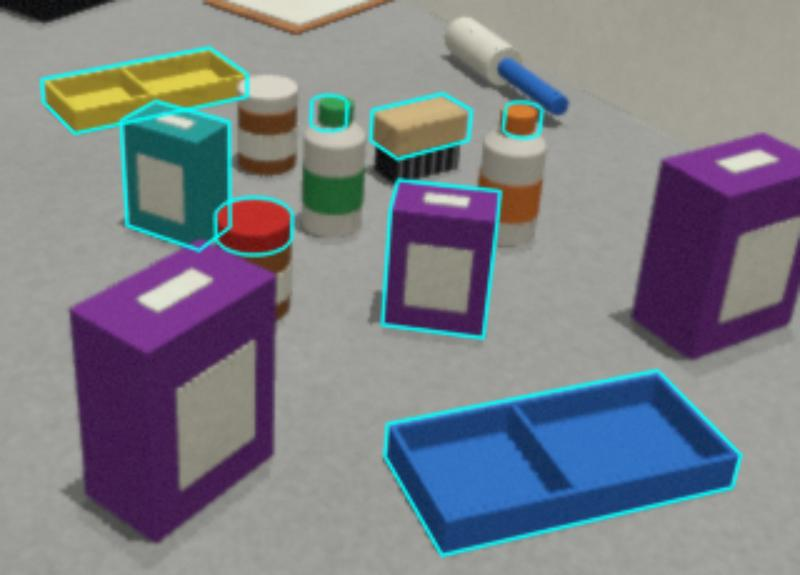

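The overlays fit in both views. The carton at top-crop (548,262) and side-crop (442,260) matches 72x44x95 (IoU 0.975); the purple ones at crop (643,90) and (636,510) are too large. So the small one is the right carton. Next I refine the green, orange, brush and yellow masks and work out the first move.

```bash
sed -i 's/"green":((380,271),80,100,50/"green":((380,271),95,110,50/; s/"orange":((435,186),16,150,120/"orange":((435,186),18,150,60/; s/"brush":((344,190),22,90,80/"brush":((344,203),22,70,60/; s/(170,290),40,150,90/(170,290),40,120,30/' m.py
cat > go.py <<'E'
import sys;from h import *
# go.py x y z a(deg, world angle of closing axis): turn and then shift, tool units
np.set_printoptions(precision=4,suppress=True)
from scipy.spatial.transform import Rotation as R
s=get_obs();r=R.from_quat(s["ee_rot"]);x,y,z,a=map(float,sys.argv[1:5])
Y=r.as_matrix()[:,1];cur=np.degrees(np.arctan2(Y[1],Y[0]))
d=(a-cur+90)%180-90
r2=R.from_matrix(np.array([[np.sin(np.radians(cur+d))*-1,np.cos(np.radians(cur+d)),0],[np.cos(np.radians(cur+d)),np.sin(np.radians(cur+d)),0],[0,0,-1]]))
turn=(r.inv()*r2).as_rotvec()/1.5
sh=r2.inv().apply(np.array([x,y,z])-s["position"])/.2
print("clock",s["clock"],"pos",s["position"],"closing",round(cur,2),"j",s["joint_pos"],"w",s["grip_width"],"F",s["ft_force"])
print("turn",turn,"| shift after turn",sh)
E
python3 - <<'E'
from h import *
im=cv2.imread("pics/top0.png")[...,::-1].copy()
h=cv2.cvtColor(im,cv2.COLOR_RGB2HSV_FULL)
for u,v in((380,271),(435,186),(344,203),(170,290),(155,350)):print(h[int(v*.7),int(u*.7)])
E
python3 m.py; python3 go.py .557 .012 .25 0
```

```text
[ 94 162 142]
[ 20 213 195]
[ 24 135 195]
[ 40 227 193]
[ 33 232 177]
green [0.5628 0.0101] yaw [] 1-IoU 0.137 px 169
orange [ 0.6821 -0.0684] yaw [] 1-IoU 0.072 px 187
red [ 0.4478 -0.0673] yaw [] 1-IoU 0.039 px 596
purple [ 0.5594 -0.14   -0.7211] yaw [-41.3] 1-IoU 0.025 px 1033
teal [0.4485 0.0658 2.0657] yaw [118.4] 1-IoU 0.033 px 1014
brush [0.6841 0.0605 0.0213] yaw [1.2] 1-IoU 0.07 px 801
yellow [0.5294 0.316  0.0189] yaw [1.1] 1-IoU 0.012 px 3809
blue [ 0.5244 -0.3112 -0.2106] yaw [-12.1] 1-IoU 0.012 px 3617
white [0.56627822 0.13186697 0.076     ]
clock 0.3 pos [0.2501 0.5727 0.2481] closing 66.41 j [-1.1816  0.3325 -0.0647  1.4603  0.0216  1.3499 -0.0885] w 0.9974208776373997 F [-0.1111  0.1594  0.5013]
turn [-0.0002  0.0001  0.7727] | shift after turn [-2.8035  1.5344 -0.0096]
```

Call:
send_rows:
  plan:
    - [[0,0,0.0773,0,0,0,1],[0,0,0.0773,0,0,0,1],[0,0,0.0773,0,0,0,1],[0,0,0.0773,0,0,0,1],[0,0,0.0773,0,0,0,1],[0,0,0.0773,0,0,0,1],[0,0,0.0773,0,0,0,1],[0,0,0.0773,0,0,0,1],[0,0,0.0773,0,0,0,1],[0,0,0.0773,0,0,0,1],[0,0,0,0,0,0,1]]
  squeeze: 50

```text
clock: 1.22
position: [0.2501, 0.5728, 0.2482]
ee_rot: [0.709, 0.705, -0.0, 0.0]
ft_force: [-0.2, -0.8, 0.1]
grip_width: 1.002
grasp_force: 0.0
```

Call:
send_rows:
  plan:
    - [[0,0,0,-0.08,0.045,0,1],[0,0,0,-0.156,0.0866,0,1],[0,0,0,-0.156,0.0866,0,1],[0,0,0,-0.156,0.0866,0,1],[0,0,0,-0.156,0.0866,0,1],[0,0,0,-0.156,0.0866,0,1],[0,0,0,-0.156,0.0866,0,1],[0,0,0,-0.156,0.0866,0,1],[0,0,0,-0.156,0.0866,0,1],[0,0,0,-0.156,0.0866,0,1],[0,0,0,-0.156,0.0866,0,1],[0,0,0,-0.156,0.0866,0,1],[0,0,0,-0.156,0.0866,0,1],[0,0,0,-0.156,0.0866,0,1],[0,0,0,-0.156,0.0866,0,1],[0,0,0,-0.156,0.0866,0,1],[0,0,0,-0.156,0.0866,0,1],[0,0,0,-0.156,0.0866,0,1],[0,0,0,-0.08,0.045,0,1],[0,0,0,0,0,0,1]]

```text
clock: 2.88
position: [0.5635, 0.0051, 0.2484]
ee_rot: [0.708, 0.706, -0.0, 0.001]
ft_force: [-0.1, -1.3, -0.5]
grip_width: 0.999
grasp_force: 0.0
```

```bash
python3 go.py .562 .0105 .068 0; python3 - <<'E'
from h import *
im=optics.camera("wrist");cv2.imwrite("pics/w1.png",im[...,::-1])
from scipy.spatial.transform import Rotation as R
s=get_obs();T=np.eye(4);T[:3,:3]=R.from_quat(s["ee_rot"]).as_matrix();T[:3,3]=s["position"]
c=dict(optics.get_calibration("wrist"));c["world_from_camera"]=T@c["T_tool_cam"]
for P in([.562,.0105,.11],[.4478,-.0673,.076],[.5594,-.14,.095],[.6841,.0605,.058]):print(P,proj("wrist",np.array([P]),c))
E
```

```text
clock 2.8833 pos [0.5635 0.0051 0.2484] closing -0.14 j [-0.5957  0.2083  0.5849  1.6567 -0.1161  1.3114  0.0065] w 0.9992969970916703 F [-0.1346 -1.3365 -0.5444]
turn [ 0.0005  0.0014 -0.0017] | shift after turn [ 0.0271 -0.0073  0.9018]
[0.562, 0.0105, 0.11] [[278.4156236  197.80754004]]
[0.4478, -0.0673, 0.076] [[170.15088661 260.21631696]]
[0.5594, -0.14, 0.095] [[276.3184012  330.00110381]]
[0.6841, 0.0605, 0.058] [[402.64888817 134.28780368]]
```

View pics/w1.png

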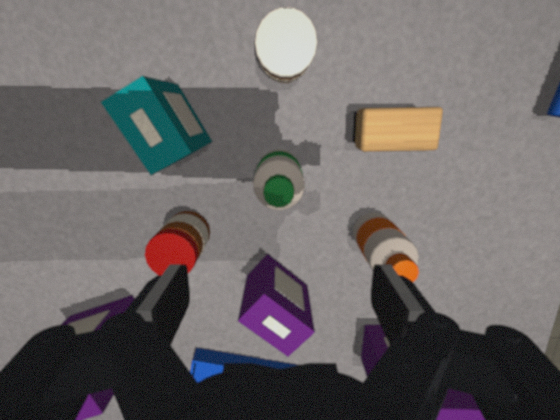

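The wrist view shows the green cap at (279,191), red lid (172,253), small purple carton top (277,326) and brush (399,129). All sit within about 5 px of prediction, and the arm was still settling when I took it. I'll let it settle, then descend.

Call:
send_rows:
  plan:
    - [[0,0,0,0,0,0,1],[0,0,0,0,0,0,1],[0,0,0,0,0,0,1]]

```text
clock: 3.18
position: [0.562, 0.0116, 0.2483]
ee_rot: [0.706, 0.708, 0.0, -0.0]
ft_force: [-0.5, -0.0, -0.2]
grip_width: 1.003
grasp_force: 0.0
```

```bash
python3 go.py .562 .0105 .068 0; cat > w.py <<'E'
from h import *
from scipy.spatial.transform import Rotation as R
def wc():
    s=get_obs();im=optics.camera("wrist");T=np.eye(4);T[:3,:3]=R.from_quat(s["ee_rot"]).as_matrix();T[:3,3]=s["position"]
    c=dict(optics.get_calibration("wrist"));c["world_from_camera"]=T@c["T_tool_cam"];return im,c
def cen(im,hue,sm,vm,seed):
    m=mask(im,hue,sm,vm,seed);ys,xs=np.nonzero(m);return xs.mean()/4,ys.mean()/4,m.sum()/16
if __name__=="__main__":
    im,c=wc()
    print("green",cen(im,95,110,50,(279,195)),proj("w",np.array([[.562,.0105,.11]]),c))
    print("red",cen(im,0,150,90,(172,253)),proj("w",np.array([[.4478,-.0673,.074]]),c))
E
python3 w.py
```

```text
clock 3.1833 pos [0.562  0.0116 0.2483] closing 0.15 j [-0.6021  0.2051  0.5793  1.6593 -0.1163  1.3117  0.0001] w 1.0029628286701577 F [-0.4923 -0.0395 -0.2485]
turn [-0.0001 -0.0004  0.0018] | shift after turn [-0.0055 -0.      0.9015]
green (np.float64(280.5286269430052), np.float64(198.49512089810017), np.float64(723.75)) [[279.29125748 202.27685932]]
red (np.float64(172.28739104958618), np.float64(259.08192338680146), np.float64(1706.625)) [[171.62695891 262.56617615]]
```

Call:
send_rows:
  plan:
    - [[0,0,0,0,0,0.05,1],[0,0,0,0,0,0.1,1],[0,0,0,0,0,0.1,1],[0,0,0,0,0,0.1,1],[0,0,0,0,0,0.1,1],[0,0,0,0,0,0.1,1],[0,0,0,0,0,0.1,1],[0,0,0,0,0,0.1,1],[0,0,0,0,0,0.08,1],[0,0,0,0,0,0.05,1],[0,0,0,0,0,0.02,1],[0,0,0,0,0,0,1],[0,0,0,0,0,0,0],[0,0,0,0,0,0,0],[0,0,0,0,0,0,0],[0,0,0,0,0,0,0],[0,0,0,0,0,0,0],[0,0,0,0,0,0,0]]

```text
clock: 4.73
position: [0.5629, 0.0103, 0.0695]
ee_rot: [0.707, 0.707, 0.001, 0.0]
ft_force: [-3.4, 0.0, 6.1]
grip_width: 0.568
grasp_force: 51.3
```

Call:
send_rows:
  plan:
    - [[0,0,0,0,0,-0.03,0],[0,0,0,0,0,-0.06,0],[0,0,0,0,0,-0.1,0],[0,0,0,0,0,-0.1,0],[0,0,0,0,0,-0.1,0],[0,0,0,0,0,-0.1,0],[0,0,0,0,0,-0.1,0],[0,0,0,0,0,-0.1,0],[0,0,0,0,0,-0.1,0],[0,0,0,0,0,-0.06,0],[0,0,0,0,0,-0.05,0],[0,0,0,0,0,0,0],[0,0,0,0,0,0,0]]

```text
clock: 5.82
position: [0.5622, 0.0102, 0.2481]
ee_rot: [0.707, 0.707, 0.0, -0.0]
ft_force: [-0.6, 0.8, -2.0]
grip_width: 0.573
grasp_force: 52.1
```

Call:
send_rows:
  plan:
    - [[0,0,0,-0.05,-0.015,0,0],[0,0,0,-0.1,-0.029,0,0],[0,0,0,-0.1,-0.029,0,0],[0,0,0,-0.1,-0.029,0,0],[0,0,0,-0.1,-0.029,0,0],[0,0,0,-0.1,-0.029,0,0],[0,0,0,-0.1,-0.029,0,0],[0,0,0,-0.1,-0.029,0,0],[0,0,0,-0.1,-0.029,0,0],[0,0,0,-0.1,-0.029,0,0],[0,0,0,-0.1,-0.029,0,0],[0,0,0,-0.1,-0.029,0,0],[0,0,0,-0.1,-0.029,0,0],[0,0,0,-0.1,-0.029,0,0],[0,0,0,-0.1,-0.029,0,0],[0,0,0,-0.1,-0.029,0,0],[0,0,0,-0.05,-0.015,0,0],[0,0,0,0,0,0,0],[0,0,0,0,0,0,0],[0,0,0,0,0,0,0]]

```text
clock: 7.48
position: [0.4694, -0.3086, 0.2477]
ee_rot: [0.707, 0.707, 0.0, -0.001]
ft_force: [0.4, 0.3, -2.6]
grip_width: 0.567
grasp_force: 52.1
```

```bash
python3 go.py .473 -.300 .0735 0
```

```text
clock 7.4833 pos [ 0.4694 -0.3086  0.2477] closing 0.04 j [-0.1814  0.233   0.8009  1.6681 -0.1726  1.3145  0.6507] w 0.5669326189947658 F [ 0.4214  0.312  -2.6475]
turn [-0.0004 -0.0006  0.0004] | shift after turn [0.043  0.0178 0.8712]
```

Call:
send_rows:
  plan:
    - [[0,0,0,0.043,0.018,0.03,0],[0,0,0,0,0,0.08,0],[0,0,0,0,0,0.1,0],[0,0,0,0,0,0.1,0],[0,0,0,0,0,0.1,0],[0,0,0,0,0,0.1,0],[0,0,0,0,0,0.1,0],[0,0,0,0,0,0.1,0],[0,0,0,0,0,0.06,0],[0,0,0,0,0,0.04,0],[0,0,0,0,0,0.03,0],[0,0,0,0,0,0.015,0],[0,0,0,0,0,0.005,0],[0,0,0,0,0,0,0],[0,0,0,0,0,0,0],[0,0,0,0,0,0,0]]

```text
clock: 8.82
position: [0.4731, -0.3013, 0.0769]
ee_rot: [0.707, 0.707, 0.0, 0.0]
ft_force: [0.4, 0.1, -2.5]
grip_width: 0.561
grasp_force: 52.0
```

```bash
python3 go.py .473 -.300 .0735 0
```

```text
clock 8.8167 pos [ 0.4731 -0.3013  0.0769] closing -0.03 j [-0.1067  0.427   0.7189  1.8505 -0.3336  0.9865  0.754 ] w 0.5613341136013764 F [ 0.4179  0.0869 -2.4881]
turn [ 0.0007  0.0002 -0.0004] | shift after turn [ 0.0067 -0.0005  0.017 ]
```

Not in contact yet (Fz −2.5), so I lower in 1 mm steps until I feel the floor.

Call:
send_rows:
  plan:
    - [[0,0,0,0,0,0.005,0],[0,0,0,0,0,0.005,0],[0,0,0,0,0,0.005,0],[0,0,0,0,0,0,0],[0,0,0,0,0,0,0]]

```text
clock: 9.23
position: [0.4728, -0.3012, 0.0735]
ee_rot: [0.707, 0.707, 0.0, 0.0]
ft_force: [-0.5, 0.4, 3.3]
grip_width: 0.565
grasp_force: 52.4
```

Call:
send_rows:
  plan:
    - [[0,0,0,0,0,0,0.7],[0,0,0,0,0,0,0.85],[0,0,0,0,0,0,1],[0,0,0,0,0,0,1],[0,0,0,0,0,0,1],[0,0,0,0,0,-0.03,1],[0,0,0,0,0,-0.07,1],[0,0,0,0,0,-0.1,1],[0,0,0,0,0,-0.15,1],[0,0,0,0,0,-0.15,1],[0,0,0,0,0,-0.15,1],[0,0,0,0,0,-0.15,1],[0,0,0,0,0,-0.08,1],[0,0,0,0,0,-0.02,1],[0,0,0,0,0,0,1],[0,0,0,0,0,0,1]]

```text
clock: 10.57
position: [0.4725, -0.3009, 0.2527]
ee_rot: [0.707, 0.707, 0.0, -0.0]
ft_force: [0.1, -0.6, -0.4]
grip_width: 1.001
grasp_force: 0.0
```

```bash
python3 go.py .684 .0605 .25 91.2; python3 -c "
from h import *
im=optics.camera('top')
im=cv2.resize(im[100:340,60:480],(798,456));cv2.imwrite('pics/t2.png',im[...,::-1])"
```

```text
clock 10.5667 pos [ 0.4725 -0.3009  0.2527] closing -0.03 j [-0.2017  0.2246  0.8042  1.6655 -0.1664  1.3229  0.6305] w 1.0010014009610728 F [ 0.1205 -0.583  -0.4183]
turn [-0.0005 -0.      1.0329] | shift after turn [ 1.0952 -1.7847  0.0133]
```

View pics/t2.png

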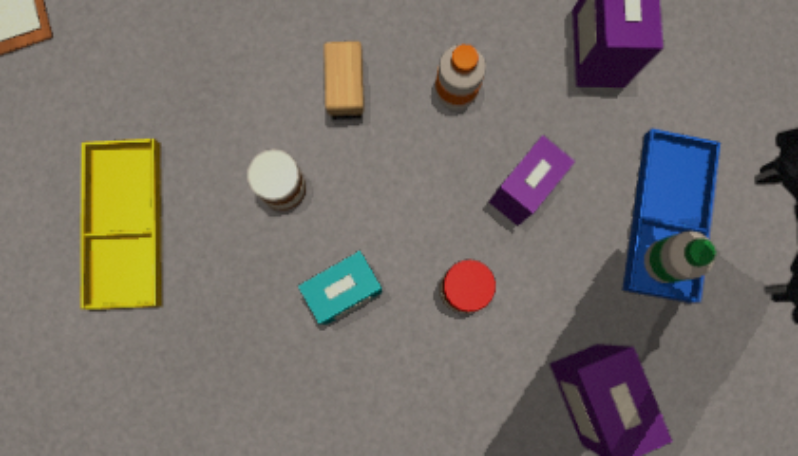

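The green-capped bottle stands upright in the blue tray's square compartment, at crop (680,255), and nothing else has moved. Next is the brush.

Call:
send_rows:
  plan:
    - [[0,0,0.08,0,0,0,1],[0,0,0.08,0,0,0,1],[0,0,0.08,0,0,0,1],[0,0,0.08,0,0,0,1],[0,0,0.08,0,0,0,1],[0,0,0.08,0,0,0,1],[0,0,0.08,0,0,0,1],[0,0,0.08,0,0,0,1],[0,0,0.08,0,0,0,1],[0,0,0.08,0,0,0,1],[0,0,0.08,0,0,0,1],[0,0,0.08,0,0,0,1],[0,0,0.073,0,0,0,1],[0,0,0,0,0,0,1],[0,0,0,0,0,0,1]]

```text
clock: 11.87
position: [0.4724, -0.3008, 0.2523]
ee_rot: [1.0, 0.012, -0.001, -0.0]
ft_force: [0.1, 0.4, -0.3]
grip_width: 0.998
grasp_force: 0.0
```

Call:
send_rows:
  plan:
    - [[0,0,0,0.045,-0.075,0,1],[0,0,0,0.075,-0.122,0,1],[0,0,0,0.075,-0.122,0,1],[0,0,0,0.075,-0.122,0,1],[0,0,0,0.075,-0.122,0,1],[0,0,0,0.075,-0.122,0,1],[0,0,0,0.075,-0.122,0,1],[0,0,0,0.075,-0.122,0,1],[0,0,0,0.075,-0.122,0,1],[0,0,0,0.075,-0.122,0,1],[0,0,0,0.075,-0.122,0,1],[0,0,0,0.075,-0.122,0,1],[0,0,0,0.075,-0.122,0,1],[0,0,0,0.075,-0.122,0,1],[0,0,0,0.075,-0.122,0,1],[0,0,0,0,0,0,1],[0,0,0,0,0,0,1],[0,0,0,0,0,0,1],[0,0,0,0,0,0,1]]

```text
clock: 13.45
position: [0.6839, 0.0584, 0.2532]
ee_rot: [1.0, 0.01, -0.0, 0.0]
ft_force: [-0.8, 0.4, 0.6]
grip_width: 0.996
grasp_force: 0.0
```

```bash
python3 go.py .684 .0605 .042 91.2; python3 - <<'E'
from w import *
im,c=wc();print(proj("w",np.array([[.6841,.0605,.058]]),c))
m=mask(im,24,70,60,proj("w",np.array([[.6841,.0605,.058]]),c)[0])
optics.get_calibration=lambda n:c
print(fit("w",m,lambda p:box(p[0],p[1],p[2],.078,.042,.028,.058),[[.684,.0605,.02]],[.01,.01,.1]))
E
```

```text
clock 13.45 pos [0.6839 0.0584 0.2532] closing -88.83 j [-0.7076  0.5907  0.8758  1.3045 -0.4455  1.4453 -1.4147] w 0.9958385741184782 F [-0.7706  0.4151  0.5979]
turn [ 0.0002  0.0002 -0.0004] | shift after turn [ 0.0006 -0.0105  1.0562]
[[278.38059411 185.20463625]]
(array([0.68280979, 0.06201293, 0.0170887 ]), np.float64(0.04687819020784845))
```

Call:
send_rows:
  plan:
    - [[0,0,0,-0.002,-0.012,0.05,1],[0,0,0,0,0,0.1,1],[0,0,0,0,0,0.12,1],[0,0,0,0,0,0.12,1],[0,0,0,0,0,0.12,1],[0,0,0,0,0,0.12,1],[0,0,0,0,0,0.12,1],[0,0,0,0,0,0.12,1],[0,0,0,0,0,0.09,1],[0,0,0,0,0,0.05,1],[0,0,0,0,0,0.03,1],[0,0,0,0,0,0.01,1],[0,0,0,0,0,0,1],[0,0,0,0,0,0,0],[0,0,0,0,0,0,0],[0,0,0,0,0,0,0],[0,0,0,0,0,0,0],[0,0,0,0,0,0,0],[0,0,0,0,0,0,0],[0,0,0,0,0,0,0]]

```text
clock: 15.17
position: [0.6844, 0.0623, 0.0442]
ee_rot: [1.0, 0.01, 0.001, -0.0]
ft_force: [0.0, 0.1, 5.4]
grip_width: 0.485
grasp_force: 51.6
```

```bash
python3 go.py .563 -.3195 .25 77.9
```

```text
clock 15.1667 pos [0.6844 0.0623 0.0442] closing -88.81 j [-0.6718  0.7637  0.7629  1.5104 -0.5673  1.0968 -1.3352] w 0.48505569052870223 F [0.015  0.0978 5.4089]
turn [-0.0003 -0.0008  0.1546] | shift after turn [-0.1932  1.9937 -1.0292]
```

Call:
send_rows:
  plan:
    - [[0,0,0,0,0,-0.03,0],[0,0,0,0,0,-0.06,0],[0,0,0,0,0,-0.12,0],[0,0,0,0,0,-0.12,0],[0,0,0,0,0,-0.12,0],[0,0,0,0,0,-0.12,0],[0,0,0,0,0,-0.12,0],[0,0,0,0,0,-0.12,0],[0,0,0,0,0,-0.1,0],[0,0,0,0,0,-0.08,0],[0,0,0,0,0,-0.04,0],[0,0,0.04,0,0,0,0],[0,0,0.04,0,0,0,0],[0,0,0.04,0,0,0,0],[0,0,0.035,0,0,0,0],[0,0,0,0,0,0,0]]

```text
clock: 16.5
position: [0.6835, 0.0624, 0.2491]
ee_rot: [0.994, -0.107, -0.0, 0.0]
ft_force: [-0.2, -0.4, -1.8]
grip_width: 0.482
grasp_force: 50.8
```

Call:
send_rows:
  plan:
    - [[0,0,0,-0.006,0.06,0,0],[0,0,0,-0.011,0.114,0,0],[0,0,0,-0.011,0.114,0,0],[0,0,0,-0.011,0.114,0,0],[0,0,0,-0.011,0.114,0,0],[0,0,0,-0.011,0.114,0,0],[0,0,0,-0.011,0.114,0,0],[0,0,0,-0.011,0.114,0,0],[0,0,0,-0.011,0.114,0,0],[0,0,0,-0.011,0.114,0,0],[0,0,0,-0.011,0.114,0,0],[0,0,0,-0.011,0.114,0,0],[0,0,0,-0.011,0.114,0,0],[0,0,0,-0.011,0.114,0,0],[0,0,0,-0.011,0.114,0,0],[0,0,0,-0.011,0.114,0,0],[0,0,0,-0.011,0.114,0,0],[0,0,0,-0.01,0.11,0,0],[0,0,0,0,0,0,0],[0,0,0,0,0,0,0]]

```text
clock: 18.17
position: [0.5607, -0.3217, 0.2494]
ee_rot: [0.994, -0.107, -0.0, 0.0]
ft_force: [1.1, 1.0, -1.1]
grip_width: 0.481
grasp_force: 50.9
```

Call:
send_rows:
  plan:
    - [[0,0,0,0,0,0,0],[0,0,0,0,0,0,0]]

```text
clock: 18.33
position: [0.5628, -0.3185, 0.2491]
ee_rot: [0.995, -0.105, -0.0, -0.0]
ft_force: [-0.1, -0.2, -1.2]
grip_width: 0.484
grasp_force: 50.9
```

```bash
python3 go.py .563 -.3195 .0482 77.9
```

```text
clock 18.3333 pos [ 0.5628 -0.3185  0.2491] closing -102.01 j [-0.2312  0.5301  0.9834  1.4374 -0.4413  1.4075 -1.0213] w 0.4838136030241965 F [-0.119  -0.2001 -1.1818]
turn [-0.0005  0.0001  0.001 ] | shift after turn [0.0018 0.0045 1.0046]
```

Call:
send_rows:
  plan:
    - [[0,0,0,0.002,0.004,0.04,0],[0,0,0,0,0,0.1,0],[0,0,0,0,0,0.12,0],[0,0,0,0,0,0.12,0],[0,0,0,0,0,0.12,0],[0,0,0,0,0,0.12,0],[0,0,0,0,0,0.12,0],[0,0,0,0,0,0.1,0],[0,0,0,0,0,0.06,0],[0,0,0,0,0,0.04,0],[0,0,0,0,0,0.03,0],[0,0,0,0,0,0.015,0],[0,0,0,0,0,0.005,0],[0,0,0,0,0,0.005,0],[0,0,0,0,0,0,0],[0,0,0,0,0,0,0]]

```text
clock: 19.67
position: [0.563, -0.3205, 0.0509]
ee_rot: [0.994, -0.106, 0.0, 0.0]
ft_force: [0.5, -0.6, -1.5]
grip_width: 0.484
grasp_force: 50.9
```

Call:
send_rows:
  plan:
    - [[0,0,0,0,0,0.005,0],[0,0,0,0,0,0.005,0],[0,0,0,0,0,0.003,0],[0,0,0,0,0,0,0],[0,0,0,0,0,0,0]]

```text
clock: 20.08
position: [0.5629, -0.3204, 0.0481]
ee_rot: [0.994, -0.106, 0.0, -0.0]
ft_force: [-2.2, 1.7, 6.2]
grip_width: 0.481
grasp_force: 51.5
```

Call:
send_rows:
  plan:
    - [[0,0,0,0,0,0,0.65],[0,0,0,0,0,0,0.8],[0,0,0,0,0,0,1],[0,0,0,0,0,0,1],[0,0,0,0,0,0,1],[0,0,0,0,0,-0.03,1],[0,0,0,0,0,-0.07,1],[0,0,0,0,0,-0.1,1],[0,0,0,0,0,-0.15,1],[0,0,0,0,0,-0.15,1],[0,0,0,0,0,-0.15,1],[0,0,0,0,0,-0.15,1],[0,0,0,0,0,-0.15,1],[0,0,0,0,0,-0.05,1],[0,0,0,0,0,0,1]]

```text
clock: 21.33
position: [0.5634, -0.3216, 0.252]
ee_rot: [0.994, -0.106, 0.003, 0.001]
ft_force: [0.4, -0.8, -0.2]
grip_width: 0.999
grasp_force: 0.0
```

Call:
send_rows:
  plan:
    - [[0,0,-0.08,0,0,0,1],[0,0,-0.08,0,0,0,1],[0,0,-0.08,0,0,0,1],[0,0,-0.08,0,0,0,1],[0,0,-0.08,0,0,0,1],[0,0,-0.08,0,0,0,1],[0,0,-0.08,0,0,0,1],[0,0,-0.08,0,0,0,1],[0,0,-0.08,0,0,0,1],[0,0,0,0,0,0,1],[0,0,0,0,0,0,1]]

```text
clock: 22.25
position: [0.5624, -0.3203, 0.2472]
ee_rot: [0.908, 0.419, -0.0, -0.0]
ft_force: [-0.4, -0.2, 0.2]
grip_width: 1.0
grasp_force: 0.0
```

```bash
python3 go.py .4478 -.0665 .25 -40;python3 -c "
from h import *
im=optics.camera('side')
im=cv2.resize(im[130:360,160:480],(800,575));cv2.imwrite('pics/s3.png',im[...,::-1])"
```

```text
clock 22.25 pos [ 0.5624 -0.3203  0.2472] closing -40.48 j [-0.0964  0.4573  0.7593  1.4318 -0.3151  1.3776 -0.0347] w 0.9998310579747254 F [-0.3666 -0.2025  0.155 ]
turn [-0.0006 -0.0001 -0.0055] | shift after turn [ 0.6038 -1.2545 -0.0138]
```

View pics/s3.png

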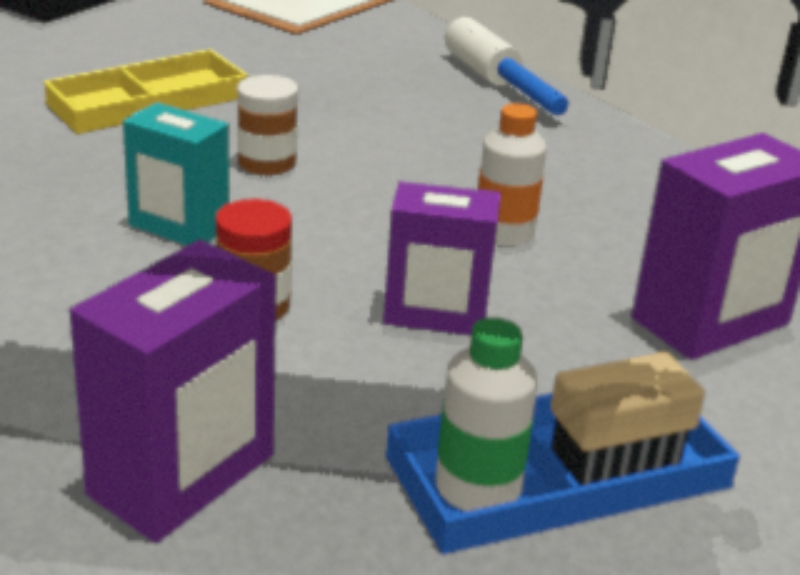

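The blue tray is done. The bottle at (487,420) and the brush at (628,410) are upright and level, each in its own compartment. Next is the red jar.

Call:
send_rows:
  plan:
    - [[0,0,-0.005,0.03,-0.06,0,1],[0,0,0,0.05,-0.105,0,1],[0,0,0,0.05,-0.105,0,1],[0,0,0,0.05,-0.105,0,1],[0,0,0,0.05,-0.105,0,1],[0,0,0,0.05,-0.105,0,1],[0,0,0,0.05,-0.105,0,1],[0,0,0,0.05,-0.105,0,1],[0,0,0,0.05,-0.105,0,1],[0,0,0,0.05,-0.105,0,1],[0,0,0,0.05,-0.105,0,1],[0,0,0,0.05,-0.105,0,1],[0,0,0,0.024,-0.04,0,1],[0,0,0,0,0,0,1],[0,0,0,0,0,0,1],[0,0,0,0,0,0,1],[0,0,0,0,0,0,1]]

```text
clock: 23.72
position: [0.4476, -0.0679, 0.2476]
ee_rot: [0.906, 0.423, -0.0, 0.0]
ft_force: [0.6, -1.1, 0.1]
grip_width: 0.999
grasp_force: 0.0
```

```bash
python3 go.py .4478 -.0665 .048 -40; python3 - <<'E'
from w import *
im,c=wc();p=proj("w",np.array([[.4478,-.0673,.074]]),c)[0];print(p)
m=mask(im,0,150,60,p)
optics.get_calibration=lambda n:c
print(fit("w",m,lambda p:cyl(p[0],p[1],.027,.06,.076),[[.448,-.067]],[.01,.01]))
E
```

```text
clock 23.7167 pos [ 0.4476 -0.0679  0.2476] closing -39.97 j [-0.587  -0.0981  0.6078  1.9195  0.0582  1.3033 -0.6944] w 0.9989414183407983 F [ 0.6466 -1.1285  0.0886]
turn [-0.      0.0002  0.0004] | shift after turn [ 0.0059 -0.0035  0.9981]
[279.67671791 190.38429676]
(array([ 0.44881583, -0.06482039]), np.float64(0.05258462479608483))
```

Call:
send_rows:
  plan:
    - [[0,0,0,0.008,-0.004,0.05,1],[0,0,0,0,0,0.1,1],[0,0,0,0,0,0.12,1],[0,0,0,0,0,0.12,1],[0,0,0,0,0,0.12,1],[0,0,0,0,0,0.12,1],[0,0,0,0,0,0.12,1],[0,0,0,0,0,0.1,1],[0,0,0,0,0,0.07,1],[0,0,0,0,0,0.045,1],[0,0,0,0,0,0.03,1],[0,0,0,0,0,0,1],[0,0,0,0,0,0,1],[0,0,0,0,0,0,0],[0,0,0,0,0,0,0],[0,0,0,0,0,0,0],[0,0,0,0,0,0,0],[0,0,0,0,0,0,0],[0,0,0,0,0,0,0]]

```text
clock: 25.35
position: [0.4484, -0.065, 0.0495]
ee_rot: [0.906, 0.424, 0.001, -0.0]
ft_force: [-1.6, -0.3, 7.6]
grip_width: 0.624
grasp_force: 51.3
```

```bash
python3 go.py .4774 .315 .25 -40
```

```text
clock 25.35 pos [ 0.4484 -0.065   0.0495] closing -39.82 j [-0.5358  0.2046  0.6293  2.135  -0.1616  0.8457 -0.504 ] w 0.6239545817425581 F [-1.5969 -0.2568  7.5771]
turn [ 0.0003 -0.0009  0.0021] | shift after turn [ 1.5487 -1.1099 -1.0023]
```

Call:
send_rows:
  plan:
    - [[0,0,0,0,0,-0.03,0],[0,0,0,0,0,-0.06,0],[0,0,0,0,0,-0.12,0],[0,0,0,0,0,-0.12,0],[0,0,0,0,0,-0.12,0],[0,0,0,0,0,-0.12,0],[0,0,0,0,0,-0.12,0],[0,0,0,0,0,-0.12,0],[0,0,0,0,0,-0.1,0],[0,0,0,0,0,-0.06,0],[0,0,0,0,0,-0.03,0],[0,0,0,0,0,0,0]]

```text
clock: 26.35
position: [0.4482, -0.0652, 0.2499]
ee_rot: [0.906, 0.424, 0.001, 0.0]
ft_force: [-0.1, 0.3, -1.4]
grip_width: 0.621
grasp_force: 52.9
```

Call:
send_rows:
  plan:
    - [[0,0,0,0.046,-0.034,0,0],[0,0,0,0.091,-0.065,0,0],[0,0,0,0.091,-0.065,0,0],[0,0,0,0.091,-0.065,0,0],[0,0,0,0.091,-0.065,0,0],[0,0,0,0.091,-0.065,0,0],[0,0,0,0.091,-0.065,0,0],[0,0,0,0.091,-0.065,0,0],[0,0,0,0.091,-0.065,0,0],[0,0,0,0.091,-0.065,0,0],[0,0,0,0.091,-0.065,0,0],[0,0,0,0.091,-0.065,0,0],[0,0,0,0.091,-0.065,0,0],[0,0,0,0.091,-0.065,0,0],[0,0,0,0.091,-0.065,0,0],[0,0,0,0.091,-0.065,0,0],[0,0,0,0.091,-0.065,0,0],[0,0,0,0.046,-0.034,0,0],[0,0,0,0,0,0,0],[0,0,0,0,0,0,0]]

```text
clock: 28.02
position: [0.4753, 0.3145, 0.2476]
ee_rot: [0.906, 0.424, -0.001, 0.0]
ft_force: [0.6, -0.3, -1.4]
grip_width: 0.625
grasp_force: 52.9
```

Call:
send_rows:
  plan:
    - [[0,0,0,0,0,0,0],[0,0,0,0,0,0,0]]

```text
clock: 28.18
position: [0.4761, 0.3132, 0.2486]
ee_rot: [0.906, 0.423, -0.0, 0.0]
ft_force: [0.2, -0.5, -1.8]
grip_width: 0.621
grasp_force: 52.9
```

```bash
python3 go.py .4774 .315 .0535 -40
```

```text
clock 28.1833 pos [0.4761 0.3132 0.2486] closing -39.93 j [-0.9255  0.2091  0.3061  1.627  -0.0644  1.3158 -1.3062] w 0.6208464448551186 F [ 0.1597 -0.4848 -1.7901]
turn [0.0001 0.0002 0.0008] | shift after turn [ 0.0109 -0.0008  0.9757]
```

Call:
send_rows:
  plan:
    - [[0,0,0,0.01,0,0.04,0],[0,0,0,0,0,0.1,0],[0,0,0,0,0,0.12,0],[0,0,0,0,0,0.12,0],[0,0,0,0,0,0.12,0],[0,0,0,0,0,0.12,0],[0,0,0,0,0,0.12,0],[0,0,0,0,0,0.08,0],[0,0,0,0,0,0.05,0],[0,0,0,0,0,0.04,0],[0,0,0,0,0,0.03,0],[0,0,0,0,0,0.015,0],[0,0,0,0,0,0.008,0],[0,0,0,0,0,0,0],[0,0,0,0,0,0,0],[0,0,0,0,0,0,0]]

```text
clock: 29.52
position: [0.4775, 0.3165, 0.0568]
ee_rot: [0.906, 0.424, 0.001, -0.0]
ft_force: [-0.9, 0.4, -0.9]
grip_width: 0.62
grasp_force: 52.9
```

Call:
send_rows:
  plan:
    - [[0,0,0,0,0,0.006,0],[0,0,0,0,0,0.005,0],[0,0,0,0,0,0.004,0],[0,0,0,0,0,0,0],[0,0,0,0,0,0,0]]

```text
clock: 29.93
position: [0.4773, 0.3163, 0.0537]
ee_rot: [0.906, 0.424, 0.0, -0.0]
ft_force: [-2.0, -1.8, 4.8]
grip_width: 0.62
grasp_force: 53.5
```

Call:
send_rows:
  plan:
    - [[0,0,0,0,0,0,0.75],[0,0,0,0,0,0,0.85],[0,0,0,0,0,0,1],[0,0,0,0,0,0,1],[0,0,0,0,0,0,1],[0,0,0,0,0,-0.03,1],[0,0,0,0,0,-0.07,1],[0,0,0,0,0,-0.1,1],[0,0,0,0,0,-0.15,1],[0,0,0,0,0,-0.15,1],[0,0,0,0,0,-0.15,1],[0,0,0,0,0,-0.15,1],[0,0,0,0,0,-0.15,1],[0,0,0,0,0,-0.05,1],[0,0,0,0,0,0,1]]

```text
clock: 31.18
position: [0.4783, 0.3168, 0.2567]
ee_rot: [0.906, 0.424, 0.003, -0.001]
ft_force: [-0.7, -0.0, -1.2]
grip_width: 0.998
grasp_force: 0.0
```

Call:
send_rows:
  plan:
    - [[0,0,-0.08,0,0,0,1],[0,0,-0.08,0,0,0,1],[0,0,-0.08,0,0,0,1],[0,0,-0.08,0,0,0,1],[0,0,-0.08,0,0,0,1],[0,0,-0.08,0,0,0,1],[0,0,-0.08,0,0,0,1],[0,0,-0.08,0,0,0,1],[0,0,-0.08,0,0,0,1],[0,0,-0.08,0,0,0,1],[0,0,-0.08,0,0,0,1],[0,0,-0.08,0,0,0,1],[0,0,-0.072,0,0,0,1],[0,0,0,0,0,0,1],[0,0,0,0,0,0,1]]

```text
clock: 32.43
position: [0.4769, 0.3158, 0.2521]
ee_rot: [0.353, 0.936, -0.001, -0.0]
ft_force: [-0.5, 0.7, -0.1]
grip_width: 1.003
grasp_force: 0.0
```

```bash
python3 go.py .5594 -.14 .25 48.7
```

```text
clock 32.4333 pos [0.4769 0.3158 0.2521] closing 48.67 j [-0.7993  0.2109  0.1566  1.6086 -0.0337  1.3261  0.2115] w 1.0031939645695023 F [-0.5499  0.6976 -0.1042]
turn [-0.0009 -0.0002 -0.0004] | shift after turn [-1.8143 -1.4399  0.0107]
```

Call:
send_rows:
  plan:
    - [[0,0,0,-0.05,-0.04,0,1],[0,0,0,-0.12,-0.095,0,1],[0,0,0,-0.12,-0.095,0,1],[0,0,0,-0.12,-0.095,0,1],[0,0,0,-0.12,-0.095,0,1],[0,0,0,-0.12,-0.095,0,1],[0,0,0,-0.12,-0.095,0,1],[0,0,0,-0.12,-0.095,0,1],[0,0,0,-0.12,-0.095,0,1],[0,0,0,-0.12,-0.095,0,1],[0,0,0,-0.12,-0.095,0,1],[0,0,0,-0.12,-0.095,0,1],[0,0,0,-0.12,-0.095,0,1],[0,0,0,-0.12,-0.095,0,1],[0,0,0,-0.12,-0.095,0,1],[0,0,0,-0.084,-0.07,0,1],[0,0,0,0,0,0,1],[0,0,0,0,0,0,1],[0,0,0,0,0,0,1],[0,0,0,0,0,0,1]]

```text
clock: 34.1
position: [0.5609, -0.1382, 0.253]
ee_rot: [0.351, 0.936, 0.0, -0.0]
ft_force: [0.2, -0.0, 0.5]
grip_width: 0.999
grasp_force: 0.0
```

```bash
python3 go.py .5594 -.14 .062 48.7; python3 - <<'E'
from w import *
im,c=wc();cv2.imwrite("pics/w4.png",im[...,::-1]);p=proj("w",np.array([[.5594,-.14,.095]]),c)[0]+[0,14];print(p)
m=mask(im,198,100,20,p)
optics.get_calibration=lambda n:c
print(fit("w",m,lambda p:box(p[0],p[1],p[2],.072,.044,0,.095),[[.5594,-.14,-.72]],[.01,.01,.1]))
E
```

```text
clock 34.1 pos [ 0.5609 -0.1382  0.253 ] closing 48.91 j [-0.2603  0.2348  0.5016  1.6089 -0.1162  1.3279  1.1115] w 0.9992341384743364 F [ 0.2251 -0.0345  0.4971]
turn [ 0.0003 -0.0004  0.0025] | shift after turn [-0.0003 -0.0116  0.9548]
[276.35818256 208.63952378]
(array([ 0.56055492, -0.13923562, -0.71887038]), np.float64(0.060169954003274295))
```

View pics/w4.png

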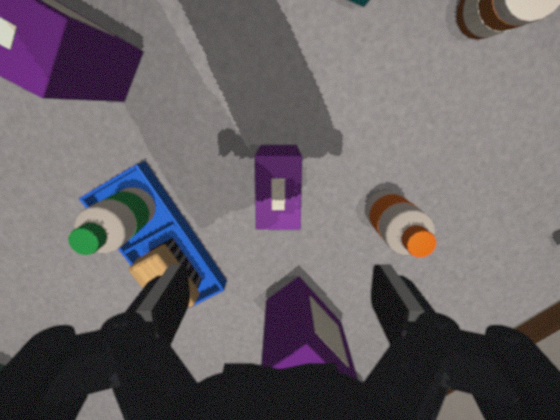

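The small purple carton is centred at (278,188) and square to the jaws. The orange bottle at (400,225) is clear of the finger path, and so is the big carton at (305,330). Descending.

Call:
send_rows:
  plan:
    - [[0,0,0,0,-0.006,0.05,1],[0,0,0,0,0,0.1,1],[0,0,0,0,0,0.12,1],[0,0,0,0,0,0.12,1],[0,0,0,0,0,0.12,1],[0,0,0,0,0,0.12,1],[0,0,0,0,0,0.12,1],[0,0,0,0,0,0.09,1],[0,0,0,0,0,0.06,1],[0,0,0,0,0,0.035,1],[0,0,0,0,0,0.02,1],[0,0,0,0,0,0,1],[0,0,0,0,0,0,1],[0,0,0,0,0,0,0],[0,0,0,0,0,0,0],[0,0,0,0,0,0,0],[0,0,0,0,0,0,0],[0,0,0,0,0,0,0],[0,0,0,0,0,0,0],[0,0,0,0,0,0,0]]
  squeeze: 60

```text
clock: 35.82
position: [0.5608, -0.1403, 0.0627]
ee_rot: [0.351, 0.936, 0.0, 0.001]
ft_force: [-0.7, 0.1, 5.5]
grip_width: 0.509
grasp_force: 62.0
```

Call:
send_rows:
  plan:
    - [[0,0,0,0,0,-0.03,0],[0,0,0,0,0,-0.06,0],[0,0,0,0,0,-0.12,0],[0,0,0,0,0,-0.12,0],[0,0,0,0,0,-0.12,0],[0,0,0,0,0,-0.12,0],[0,0,0,0,0,-0.12,0],[0,0,0,0,0,-0.12,0],[0,0,0,0,0,-0.08,0],[0,0,0,0,0,-0.05,0],[0,0,0,0,0,-0.02,0],[0,0,0,0,0,0,0]]

```text
clock: 36.82
position: [0.5603, -0.1404, 0.2547]
ee_rot: [0.351, 0.936, 0.0, 0.0]
ft_force: [0.2, -0.8, -2.9]
grip_width: 0.511
grasp_force: 61.3
```

```bash
python3 go.py .5694 .3168 .25 91.1
```

```text
clock 36.8167 pos [ 0.5603 -0.1404  0.2547] closing 48.87 j [-0.2613  0.2331  0.5067  1.6078 -0.116   1.33    1.1145] w 0.5112154476748825 F [ 0.221  -0.7839 -2.862 ]
turn [ 0.0002  0.0005 -0.4914] | shift after turn [-0.0896  2.2845  0.0233]
```

Call:
send_rows:
  plan:
    - [[0,0,-0.0614,0,0,0,0],[0,0,-0.0614,0,0,0,0],[0,0,-0.0614,0,0,0,0],[0,0,-0.0614,0,0,0,0],[0,0,-0.0614,0,0,0,0],[0,0,-0.0614,0,0,0,0],[0,0,-0.0614,0,0,0,0],[0,0,-0.0614,0,0,0,0],[0,0,0,0,0,0,0]]

```text
clock: 37.57
position: [0.5596, -0.1402, 0.2526]
ee_rot: [-0.012, 1.0, 0.0, -0.001]
ft_force: [-0.2, -0.3, -3.2]
grip_width: 0.51
grasp_force: 61.4
```

Call:
send_rows:
  plan:
    - [[0,0,0,-0.003,0.06,0,0],[0,0,0,-0.005,0.12,0,0],[0,0,0,-0.005,0.12,0,0],[0,0,0,-0.005,0.12,0,0],[0,0,0,-0.005,0.12,0,0],[0,0,0,-0.005,0.12,0,0],[0,0,0,-0.005,0.12,0,0],[0,0,0,-0.005,0.12,0,0],[0,0,0,-0.005,0.12,0,0],[0,0,0,-0.005,0.12,0,0],[0,0,0,-0.005,0.12,0,0],[0,0,0,-0.005,0.12,0,0],[0,0,0,-0.005,0.12,0,0],[0,0,0,-0.005,0.12,0,0],[0,0,0,-0.005,0.12,0,0],[0,0,0,-0.005,0.12,0,0],[0,0,0,-0.005,0.12,0,0],[0,0,0,-0.005,0.12,0,0],[0,0,0,-0.005,0.12,0,0],[0,0,0,0,0.064,0,0]]

```text
clock: 39.23
position: [0.5683, 0.321, 0.253]
ee_rot: [-0.01, 1.0, 0.0, -0.001]
ft_force: [0.2, 0.9, -2.2]
grip_width: 0.51
grasp_force: 61.5
```

Call:
send_rows:
  plan:
    - [[0,0,0,0,0,0,0],[0,0,0,0,0,0,0],[0,0,0,0,0,0,0],[0,0,0,0,0,0,0]]

```text
clock: 39.57
position: [0.5705, 0.3152, 0.2542]
ee_rot: [-0.008, 1.0, -0.0, 0.0]
ft_force: [-0.1, -0.1, -2.1]
grip_width: 0.511
grasp_force: 61.5
```

```bash
python3 go.py .5694 .3168 .0667 91.1
```

```text
clock 39.5667 pos [0.5705 0.3152 0.2542] closing 90.94 j [-0.6966  0.3869  0.1643  1.3836 -0.0623  1.3763  1.055 ] w 0.5105795722002793 F [-0.0796 -0.1476 -2.056 ]
turn [-0.0004  0.0001 -0.0019] | shift after turn [0.0054 0.0079 0.9374]
```

Call:
send_rows:
  plan:
    - [[0,0,0,0.003,0.004,0.04,0],[0,0,0,0,0,0.1,0],[0,0,0,0,0,0.12,0],[0,0,0,0,0,0.12,0],[0,0,0,0,0,0.12,0],[0,0,0,0,0,0.12,0],[0,0,0,0,0,0.12,0],[0,0,0,0,0,0.07,0],[0,0,0,0,0,0.05,0],[0,0,0,0,0,0.03,0],[0,0,0,0,0,0.02,0],[0,0,0,0,0,0.01,0],[0,0,0,0,0,0.005,0],[0,0,0,0,0,0,0],[0,0,0,0,0,0,0],[0,0,0,0,0,0,0]]

```text
clock: 40.9
position: [0.5698, 0.3178, 0.0698]
ee_rot: [-0.01, 1.0, 0.0, 0.0]
ft_force: [0.1, 0.1, -0.8]
grip_width: 0.511
grasp_force: 61.5
```

Call:
send_rows:
  plan:
    - [[0,0,0,0,0,0.006,0],[0,0,0,0,0,0.005,0],[0,0,0,0,0,0.004,0],[0,0,0,0,0,0,0],[0,0,0,0,0,0,0]]

```text
clock: 41.32
position: [0.5697, 0.3177, 0.0668]
ee_rot: [-0.01, 1.0, 0.0, 0.0]
ft_force: [-3.1, -2.0, 5.6]
grip_width: 0.51
grasp_force: 62.1
```

Contact with the floor is felt. Release and retreat straight up.

Call:
send_rows:
  plan:
    - [[0,0,0,0,0,0,0.65],[0,0,0,0,0,0,0.8],[0,0,0,0,0,0,1],[0,0,0,0,0,0,1],[0,0,0,0,0,0,1],[0,0,0,0,0,-0.03,1],[0,0,0,0,0,-0.07,1],[0,0,0,0,0,-0.1,1],[0,0,0,0,0,-0.15,1],[0,0,0,0,0,-0.15,1],[0,0,0,0,0,-0.15,1],[0,0,0,0,0,-0.15,1],[0,0,0,0,0,-0.1,1],[0,0,0,0,0,-0.05,1],[0,0,0,0,0,0,1],[0,0,0,0,0,0,1],[0,0,0,0,0,0,1]]

```text
clock: 42.73
position: [0.5689, 0.3173, 0.2544]
ee_rot: [-0.01, 1.0, -0.001, -0.001]
ft_force: [-0.5, 0.1, -0.7]
grip_width: 1.0
grasp_force: 0.0
```

```bash
python3 -c "
from h import *
a=optics.camera('side')[90:350,120:500];b=optics.camera('top')[100:350,60:480]
cv2.imwrite('pics/end.png',np.vstack([cv2.resize(a,(500,340)),cv2.resize(b,(500,260))])[...,::-1])"
```

```text
(no output)
```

View pics/end.png

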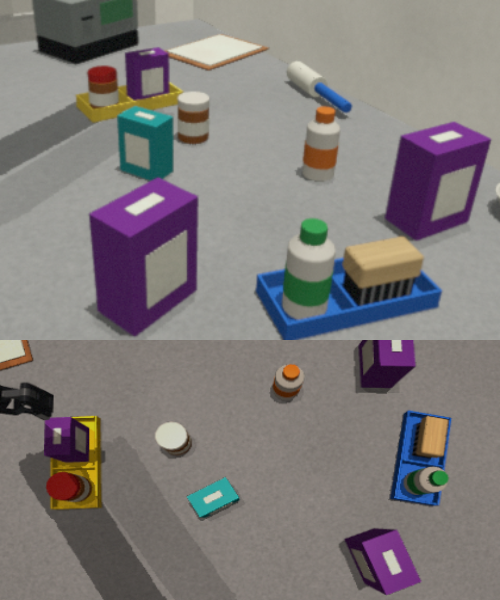

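All four items stand upright in the right compartments: the jar at (102,88) and carton at (150,75) in the yellow tray, and the bottle and brush in the blue. The orange-capped bottle, white-lidded jar and teal carton haven't moved.

```bash
python3 -c "
from workcell import job
print(job.hand_in())"
```

```text
the job is handed in; nothing more can be done
None
```

Both kits are made up and handed in at about 43 s on the robot's clock: bottle and brush in the blue tray, jar and carton in the yellow tray, all upright, and the other three items untouched.

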